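# Take the access panel off the layout's junction box

## Robot

A 7-joint arm with a two-finger parallel gripper is mounted at the origin on a cart in front of the work surface, level with it; the furniture and walls round the work are solid. World frame = base frame: x ahead of the robot, y to its left, z up, the work surface at z = 0. Lengths are in m, angles in degrees, forces in N, time in s.
With the tool pointing down it reaches from about 0.425 to 1.025 m from the base axis. Payload 3.6 kg.
Tool frame: the origin (TCP) lies at the very end of the fingers, on their centre line; the grasp point (between the pads) lies manip.grasp_offset behind it (manip.grasp_offset is the distance from the TCP to the grasp point, in m); z points along the fingers, y is the line along which they close (so a half turn about z gives the same grasp; the last joint's range is limited). The gripper opens to 85 mm and grips with 20 to 120 N. Pads are 22 mm wide; open, the fingers measure 114 mm over their backs; the gripper's body (76 mm by 85 mm) begins 54 mm behind the grasp point. The pads swing forward as they close: fully open they stand 13 mm farther back than shut.
Start: joints at [-79.612, 33.873, 2.773, 92.16, -1.908, 54.013, -1.931], TCP at [0.197, 0.698, 0.231] pointing down, gripper open.
Joint ranges: [-153.93, 153.93], [-27.13, 128.08], [-72.61, 78.16], [10.71, 143.7], [-87.88, 267.88], [4.46, 118.87], [-176.78, 176.78]. Speed limits (degrees/s): [147.25, 147.25, 180, 180, 180, 180, 180].

## Interface

Orientations are given as a 3x3 rotation matrix whose columns are the frame's x, y, z axes.
In Python, from station import status, vision, order, manip gives the robot as it stands.
- The arm moves only by the tool step_arm, never from a script. Its argument "increments" is a list of rows, each a list of 2 entries, a list of its own where there are three numbers: the shift along the world's x, y, z in mm, then the turn about the world's z in rad. A call has 1 to 20 rows; each row is the pose to reach, as a shift and turn from the pose commanded when the call began; what a row does not reach only later rows make up. A row lasts 1/10 s, in which the tool goes at most 50 mm and 8.59 degrees, less where a joint would pass 70% of its speed; a pose out of reach is approached as far as the arm can. A call with a gripper value outside its range is refused whole. "hand" is the opening, from 0 (shut) to 1 (fully open), set as the call begins (left out, the last holds). The fingers move at their own pace and stop on an object; "newtons" is the grip in N (left out, the last holds). Time passes only in rows, so rows that repeat a pose let the fingers close. It gives the time, the measured TCP pose, the force, the opening and the grip force at its end, in the units of the state.
- status.sense(): the state, without advancing time (a new reading comes with each control period).
- vision.get_image(name): name is "scene" or "top" or "wrist"; returns (picture, depth): 480x640x3 uint8, blue, green, red; 480x640 float32, m along the optical axis (not along the pixel's ray), 0 where there is no reading.
- vision.get_calibration(name): a dict with "K" (3x3 intrinsics, pixels), "dist" ([k1, k2, p1, p2, k3] as OpenCV has them; the pictures are not rectified), "R" (3x3) and "t" (3): a world point X has camera coordinates R X + t; the wrist camera has in their place "hand_eye" (4x4, takes a point from camera to tool coordinates, whose origin is the TCP and whose axes are the flange's). Camera axes: x right, y down, z forward; pixel columns grow to the right and rows downward; lengths in m; the calibration is good to about 2 mm. A picture is of the moment at which its call begins: read the wrist's pose just before it. get_calibration takes no time and is no camera call.
- order.finish_job(): hands the job in; it is judged then, once.
Trained networks look in the newest picture that a camera, given by its name, has taken for a name from the list of things; names that differ only in an ending like _2 or _b are one class to them, and where a whole thing is asked for, a point or a joint stands for the part that bears it (a point fixed in the world has none). Each returns a list of dicts, best first, with "confidence" (0 to 1); they miss things now and then, are a little off and sometimes report something else, mostly with a low value. They report only what shows in the picture. A call takes as long as a camera call.
- vision.look_for(camera, name): "bbox" ([left, top, width, height] in pixels, round what is visible of it).
- vision.tip_of(camera, name): "point" ([row, column] in pixels: a listed point, or the origin of a listed thing).
The state is a dict: "t": time; "qpos": joint angles; "qvel": joint speeds; "joint_efforts": joint torques, N m; "eef_pos": TCP position; "orientation": TCP orientation; "ft_force": force on the tool from outside, world axes, zero at the start; "torque": the same for the moment, N m; "finger_gap": finger opening in m; "grasp_force": force on a finger pad.
Only numpy, scipy, OpenCV 4.12 (cv2) and the standard library are available. Lean on these libraries where they do the work, as an engineer would, in place of code of your own. Each camera call takes 0.05 s, during which the arm holds its last target. There are 200 camera calls.

## Task

Open the grey junction box for wiring work: turn both of its turn buttons aside, along the frame, so that neither overlaps the panel any more, then lift the panel out of its sloping frame by its handle. Lay the panel flat on the cork mat, handle up and wholly on the mat, without dropping it, and leave the buttons turned aside. Leave the paint pots and the screwdriver where they are.

Things in the scene. Friction and masses are not known exactly. Their poses are not given: they have to be found in the camera images.
- junction_box: Fixed grey sheet-metal junction box, 145 x 232 mm, 116 mm high, with a sloping framed front. Place and yaw vary. Origin on the worktop plumb below the middle of the sloping face; own x horizontal, toward the box's back; y to the left as a robot facing its front sees it; z up. Face inclined 35 degrees to the horizontal; normal (-0.574, 0, 0.819), upslope (0.819, 0, 0.574), middle (0, 0, 0.0703) in the box's frame.
- seat (a point): Middle of the floor of the panel's rebate, 6 mm below the face; axes of the box. The rebate is 98 mm upslope by 144 mm across, 6 mm deep, with a ledge all round below. The middle of the panel's underside lies here when home (up to 2 mm down the slope). The frame round it is 158 mm upslope by 232 mm across, flat but for screw heads and the turn buttons.
- left_button (a joint): Angle (rad) of the turn button left of the panel (box +y). 0: lies across the panel's edge, along box y; grows counterclockwise as seen looking at the face; stops at -1.7 and 1.7. At +-1.57 it lies up and down the slope, clear of the panel; below about 1.0 either way it overlaps it. Starts between -0.45 and 0.45, turns either way, stays where left, light friction (0.04 N m).
- right_button (a joint): The same for the turn button to the right of the panel (box -y).
- left_button_pivot (a point): Middle of the top of the left turn button, on its axis (the face's normal), 14 mm above the face, 86 mm from the face's middle toward box +y. The button is a brass bar with round ends, 52 mm long, 10 wide, 12 high, its underside 2 mm above the face; it turns about its middle and one half reaches 10 mm over the panel at joint 0.
- right_button_pivot (a point): The same on the right turn button, 86 mm from the middle of the face in box -y.
- panel: Loose aluminium access panel, 94 x 140 x 6 mm, 0.12 to 0.24 kg, lying in the rebate with its face flush with the frame. Origin in the middle of its underside; x along the short side (upslope when home), y along the long side (box +y when home), z out of its face, on which the handle stands.
- panel_handle (a point): Middle of the handle's bar, 27 mm above the panel's underside. The black bar lies along the panel's y over its middle: 90 mm long, 12 mm wide (along panel x), 10 mm high (22 to 32 mm above the underside), on two posts 12 mm wide, 38 mm either side of the middle; 16 mm of air between bar and panel face.
- panel_corner0 (a point): Corner of the panel's underside at panel x = -47 mm, y = -70 mm.
- panel_corner1 (a point): Corner of the panel's underside at panel x = -47 mm, y = 70 mm.
- panel_corner2 (a point): Corner of the panel's underside at panel x = 47 mm, y = -70 mm.
- panel_corner3 (a point): Corner of the panel's underside at panel x = 47 mm, y = 70 mm.
- mat: Cork mat fixed on the worktop beside the box, 150 mm (own x) by 200 mm (own y), 3 mm thick; origin in the middle of its underside, on the worktop. It lies to the left or to the right of the box, yaw varies.
- paint_pot_1: Bystander behind the mat: small paint pot with a green label, 28 mm across, 32 mm high, loose; origin in the middle of its underside.
- paint_pot_3: Bystander behind the mat: small paint pot with a blue label, 28 mm across, 32 mm high, loose; origin in the middle of its underside.
- screwdriver_yellow: Bystander in front of the mat: small screwdriver with a yellow handle, 14 x 136 x 12 mm, loose, lying along the mat's y; origin under its middle.

How it is judged (in metres and radians):
On the way, in this order (a step that is already met when the one before it is completed fails the run):
1. both turn buttons are turned aside (more than 1.05 rad from lying across) while the panel is still home in its frame ((value of joint left_button above 1.05 rad or value of joint left_button below -1.05 rad) and (value of joint right_button above 1.05 rad or value of joint right_button below -1.05 rad) and distance between panel and seat below 0.01 m), for 0.2 s.
2. the panel is lifted out, 40 mm or more from its seat, held by its handle, the buttons still aside ((value of joint left_button above 1.05 rad or value of joint left_button below -1.05 rad) and (value of joint right_button above 1.05 rad or value of joint right_button below -1.05 rad) and distance between panel and seat above 0.04 m and contact force between the fingers and panel above 0.5 N), for 0.2 s.
At the end, for the whole second after the job is handed in: The panel lies flat (within 0.08 rad), handle up, at rest on the cork mat: its underside's middle is less than 8 mm above the worktop and no corner overhangs the mat's edge by more than 5 mm. Both turn buttons are still turned more than 1.05 rad from lying across ((value of joint left_button above 1.05 rad or value of joint left_button below -1.05 rad) and (value of joint right_button above 1.05 rad or value of joint right_button below -1.05 rad) and x of panel_corner0 in the frame of mat between -0.08 and 0.08 m and y of panel_corner0 in the frame of mat between -0.105 and 0.105 m and x of panel_corner1 in the frame of mat between -0.08 and 0.08 m and y of panel_corner1 in the frame of mat between -0.105 and 0.105 m and x of panel_corner2 in the frame of mat between -0.08 and 0.08 m and y of panel_corner2 in the frame of mat between -0.105 and 0.105 m and x of panel_corner3 in the frame of mat between -0.08 and 0.08 m and y of panel_corner3 in the frame of mat between -0.105 and 0.105 m and angle between panel's own z axis and vertical below 0.08 rad and height (world z) of panel below 0.008 m and linear speed of panel below 0.02 m/s); the robot touches nothing.
It fails at once if the panel is dropped: it moves faster than 0.6 m/s (a fall of about 2 cm) while the fingers do not touch it (linear speed of panel above 0.6 m/s and contact force between the fingers and panel below 0.05 N).
It fails at once if the green paint pot is pushed more than 25 mm from its place (distance of paint_pot_1 from where it was at the start of the episode above 0.025 m).
It fails at once if the blue paint pot is pushed more than 25 mm from its place (distance of paint_pot_3 from where it was at the start of the episode above 0.025 m).
It fails at once if the small screwdriver is pushed more than 25 mm from its place (distance of screwdriver_yellow from where it was at the start of the episode above 0.025 m).
It also fails if it takes over 67 s, if anything falls off the work surface, if the arm or the gripper's body presses on something with over 40 N, if the wrist force passes 120 N, or if a joint passes its speed limit or range.

## Working session

There is one attempt and no reset: what is moved stays moved. The work goes in short steps, Python scripts to look and compute and a tool call to move; the robot and the scene stay as the last step left them, time stands still between calls to the robot, and variables do not carry over. Pictures are saved under pics/ and viewed, at most 10 in all, crops included, and the job is handed in when it is done.

Besides the shell and the picture viewer there is one more tool, called by a JSON object that holds its "name" and its "arguments". step_arm: Moves the arm, as the interface text tells. Its arguments: {"type":"object","properties":{"increments":{"type":"array"},"hand":{"type":"number"},"newtons":{"type":"number"}},"required":["increments"]}

```bash
mkdir -p pics; cat > h.py <<'E'
import numpy as np, cv2
from station import status, vision, order, manip
def cal(c):
    k=vision.get_calibration(c); K=np.array(k["K"]);d=np.array(k["dist"])
    if "R" in k: return K,d,np.array(k["R"]),np.array(k["t"])
    s=status.sense();T=np.eye(4);T[:3,:3]=s["orientation"];T[:3,3]=s["eef_pos"]
    M=np.linalg.inv(T@np.array(k["hand_eye"]));return K,d,M[:3,:3],M[:3,3]
def w(C,u,v,z):  # pixel col,row + depth -> world
    K,d,R,t=C;p=cv2.undistortPoints(np.array([[[u,v]]],float),K,d)[0,0]
    return R.T@(np.array([p[0]*z,p[1]*z,z])-t)
def onplane(C,u,v,n,q):  # ray with plane
    K,d,R,t=C;p=cv2.undistortPoints(np.array([[[u,v]]],float),K,d)[0,0]
    o=-R.T@t;r=R.T@np.array([p[0],p[1],1.]);return o+r*(n@(q-o))/(n@r)
def cloud(C,dep):
    K,d,R,t=C;v,u=np.nonzero(dep>0);p=cv2.undistortPoints(np.c_[u,v].astype(float)[:,None],K,d)[:,0];z=dep[v,u]
    return np.c_[u,v],(np.c_[p*z[:,None],z]-t)@R
E
python3 - <<'E'
from h import *
s=status.sense();print(s["t"],s["eef_pos"],s["orientation"],manip.grasp_offset,s["finger_gap"])
for c in ["top","scene"]:
    im,dep=vision.get_image(c);cv2.imwrite(f"pics/{c}0.png",im);C=cal(c);print(c,(-C[2].T@C[3]).round(3))
    for n in ["junction_box","left_button_pivot","right_button_pivot","panel_handle","mat","paint_pot_1","paint_pot_3","screwdriver_yellow"]:
        for r in vision.tip_of(c,n)[:2]:
            v,u=r["point"];z=dep[int(v),int(u)];print(n,r["confidence"],np.round([u,v,z],2),w(C,u,v,z).round(3))
print(status.sense()["t"])
E
```

```text
0.0 [0.19650349 0.69699725 0.23013095] [[-9.62506505e-01  2.71258154e-01 -4.90967551e-04]
 [ 2.71258572e-01  9.62504028e-01 -2.18690891e-03]
 [-1.20658628e-04 -2.23809321e-03 -9.99997488e-01]] 0.0187 0.08565331988365887
top [0.386 0.04  1.131]
left_button_pivot 0.73 [191.5  229.1    1.06] [0.561 0.31  0.086]
left_button_pivot 0.71 [267.8  249.3    1.08] [0.519 0.147 0.064]
right_button_pivot 0.72 [270.2  247.7    1.06] [0.521 0.141 0.076]
panel_handle 0.56 [229.3  243.1    1.05] [0.53  0.227 0.089]
mat 0.79 [383.7  246.8    1.14] [ 0.532 -0.112  0.   ]
paint_pot_1 0.68 [350.3  211.3    1.12] [ 0.61  -0.034  0.027]
paint_pot_1 0.62 [391.5  209.     1.13] [ 0.615 -0.128  0.025]
paint_pot_3 0.68 [350.3  211.3    1.12] [ 0.61  -0.034  0.027]
paint_pot_3 0.62 [391.5  209.     1.13] [ 0.615 -0.128  0.025]
screwdriver_yellow 0.49 [382.1  295.6    1.12] [ 0.421 -0.106  0.   ]
scene [-0.009 -0.542  0.446]
junction_box 0.76 [275.4  234.8    0.95] [0.501 0.16  0.044]
junction_box 0.3 [304.6  204.3    0.98] [0.582 0.159 0.094]
left_button_pivot 0.39 [261.2  193.2    1.09] [0.577 0.318 0.077]
right_button_pivot 0.56 [289.1  214.9    0.97] [0.546 0.169 0.075]
panel_handle 0.63 [264.7  203.4    1.04] [0.548 0.264 0.073]
mat 0.76 [375.6 300.8   0.8] [ 0.523 -0.109  0.002]
paint_pot_1 0.76 [385.9  268.     0.88] [ 0.612 -0.057  0.015]
paint_pot_1 0.55 [419.   289.7    0.82] [ 0.604 -0.143  0.008]
paint_pot_3 0.76 [385.9  268.     0.88] [ 0.612 -0.057  0.015]
paint_pot_3 0.55 [419.   289.7    0.82] [ 0.604 -0.143  0.008]
0.9
```

```bash
python3 - <<'E'
import cv2
im=cv2.imread("pics/top0.png");cv2.imwrite("pics/top0c.png",cv2.resize(im[160:340,150:450],None,fx=2.6,fy=2.6,interpolation=cv2.INTER_CUBIC))
E
```

```text
(no output)
```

View pics/top0c.png

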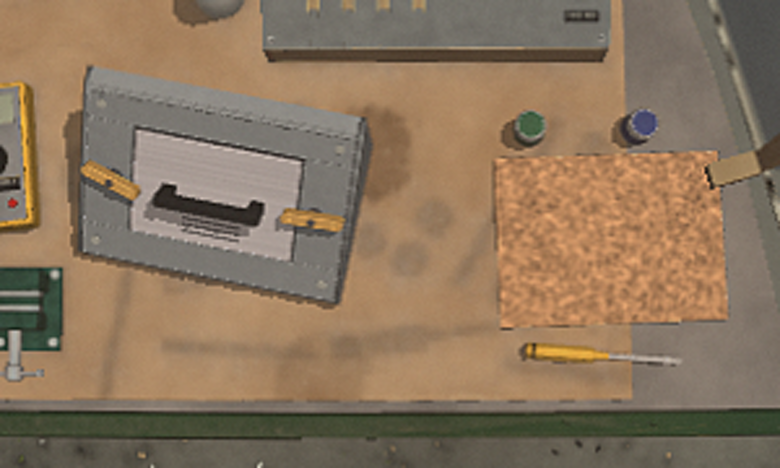

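The view shows the box at crop (225,185), with its buttons at (110,180) and (313,220). The left one is already tilted with its outer end upslope. The mat is at (612,238), the pots are behind it and the screwdriver is in front. I'll move above the box for a closer look.

{"name": "step_arm", "arguments": {"increments": [[[20, -30, 70], 0], [[45, -65, 90], 0], [[70, -105, 100], 0], [[95, -145, 100], 0], [[120, -185, 100], 0], [[145, -225, 100], 0], [[170, -265, 100], 0], [[195, -305, 100], 0], [[220, -345, 100], 0], [[245, -385, 100], 0], [[265, -420, 100], 0], [[285, -450, 100], 0], [[300, -470, 100], 0], [[300, -470, 100], 0], [[300, -470, 100], 0], [[300, -470, 100], 0]], "hand": 0}}

```text
t: 2.5
eef_pos: [0.4958, 0.2294, 0.3312]
orientation: [[-0.963, 0.269, -0.001], [0.269, 0.963, 0.001], [0.001, 0.001, -1.0]]
ft_force: [-0.4, 0.0, 0.4]
finger_gap: -0.0001
grasp_force: 0.0
```

```bash
python3 - <<'E'
from h import *
print(np.round(vision.get_calibration("wrist")["hand_eye"],3))
c="wrist";C=cal(c);s=status.sense();print(s["t"],s["eef_pos"],s["qpos"]);im,dep=vision.get_image(c);cv2.imwrite("pics/w1.png",im);np.save("w1.npy",dep);np.savez("w1c.npz",*C)
for n in ["left_button_pivot","right_button_pivot","panel_handle"]:
    for r in vision.tip_of(c,n)[:2]:
        v,u=r["point"];z=dep[int(v),int(u)];print(n,r["confidence"],np.round([u,v,z],3),w(C,u,v,z).round(4))
E
```

```text
[[ 0.    -0.965 -0.261  0.065]
 [ 1.    -0.     0.001  0.001]
 [-0.001 -0.261  0.965 -0.142]
 [ 0.     0.     0.     1.   ]]
2.5 [0.49581171 0.22936544 0.33122808] [-39.55043528  14.81455597  12.45754455 109.44110225  -3.87415347
  56.1523967   49.06028434]
left_button_pivot 0.85 [404.6   232.9     0.423] [0.5589 0.3144 0.0632]
right_button_pivot 0.86 [248.5   250.2     0.409] [0.5263 0.1431 0.0819]
right_button_pivot 0.34 [328.3   245.8     0.396] [0.5416 0.2287 0.0933]
panel_handle 0.78 [325.5   237.1     0.396] [0.5325 0.2282 0.0902]
```

View pics/w1.png

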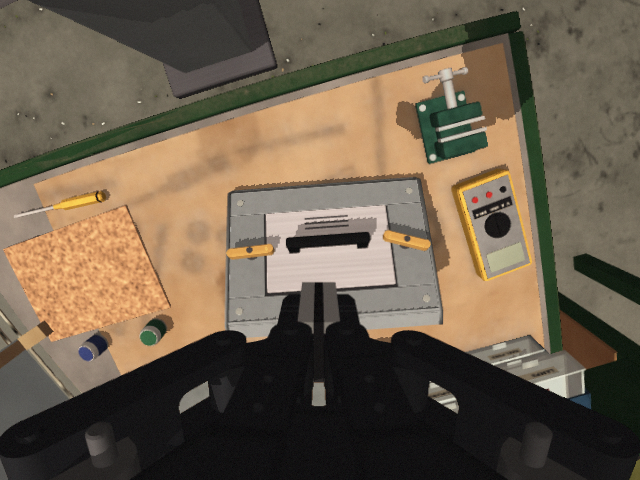

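The image shows the buttons at (250,252) and (407,240), the handle at (328,242), and the face unobstructed. Next I'll fit the face plane.

```bash
python3 - <<'E'
from h import *
C=[v for v in np.load("w1c.npz").values()];dep=np.load("w1.npy");im=cv2.imread("pics/w1.png")
uv,P=cloud(C,dep)
m=(uv[:,0]>238)&(uv[:,0]<428)&(uv[:,1]>192)&(uv[:,1]<285);P=P[m];uv=uv[m]
# RANSAC-ish refine
n=np.array([-.56,.13,.819]);q=np.array([.543,.228,.0703])
d0=np.median((P-q)@n);tol=.008
for i in range(8):
    k=abs((P-q)@n-d0)<tol;c=P[k].mean(0);n=np.linalg.svd(P[k]-c,full_matrices=0)[2][2];n*=np.sign(n[2]);q=c;d0=0;tol=max(.0025,tol*.7)
print("normal",n,"tilt",np.degrees(np.arccos(n[2])),"yaw",np.degrees(np.arctan2(-n[1],-n[0])),k.sum(),len(k),"z at",q)
pv=[onplane(C,u,v,n,q+.014*n) for u,v in [(407,240),(250,252)]]
pn=[onplane(C,u,v,n,q+.014*n) for u,v in [(404.6,232.9),(248.5,250.2)]]
for a in (pv,pn):
    print(np.round(a,4),np.linalg.norm(a[0]-a[1]),"yaw",np.degrees(np.arctan2(-(a[0]-a[1])[0],(a[0]-a[1])[1])), "mid",(a[0]+a[1])/2-.014*n)
print("handle",onplane(C,328,238,n,q+.026*n))
cv2.imwrite("pics/w1c.png",cv2.resize(im[180:335,220:450],None,fx=3.4,fy=3.4,interpolation=cv2.INTER_CUBIC))
E
```

```text
normal [-0.56322318  0.111896    0.81869343] tilt 35.045785672786245 yaw -11.236685451735264 14966 17322 z at [0.54154164 0.23421979 0.06266092]
[[0.5613 0.312  0.0827]
 [0.5284 0.1443 0.083 ]] 0.17093939602312316 yaw -11.100350791333755 mid [0.55276239 0.22659368 0.07142259]
[[0.5543 0.312  0.0779]
 [0.5263 0.143  0.0818]] 0.1712901323780671 yaw -9.41090174543711 mid [0.54822321 0.22592382 0.0683914 ]
handle [0.53424725 0.23050922 0.08990779]
```

View pics/w1c.png

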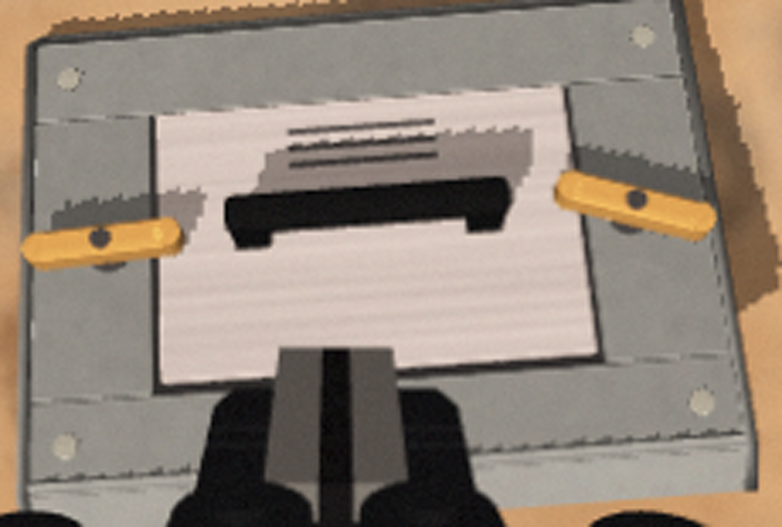

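{"name": "step_arm", "arguments": {"increments": [[[15, 37, -40], 0.08], [[30, 75, -80], 0.08], [[46, 113, -120], 0.08], [[46, 113, -165], 0.08], [[46, 113, -211], 0.08], [[46, 113, -231], 0.08], [[46, 113, -251], 0.08], [[46, 113, -271], 0.08], [[46, 113, -271], 0.08], [[46, 113, -271], 0.08]], "hand": 0}}

```text
t: 3.7
eef_pos: [0.5425, 0.3414, 0.0603]
orientation: [[-0.981, 0.193, -0.0], [0.193, 0.981, -0.0], [0.0, -0.0, -1.0]]
ft_force: [0.3, 0.2, 0.1]
finger_gap: 0.0
grasp_force: 0.0
```

```bash
python3 - <<'E'
from h import *
im,dep=vision.get_image("wrist");cv2.imwrite("pics/w2.png",im[100:440,120:600])
E
```

```text
(no output)
```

View pics/w2.png

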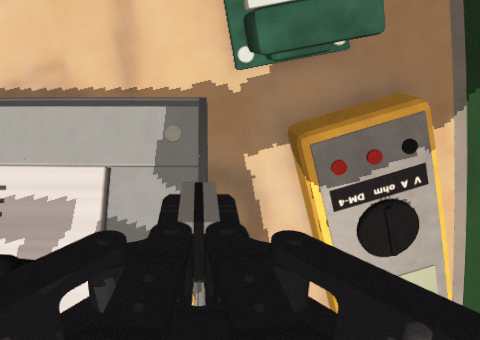

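The finger tip at (198,185) sits downslope of the left button's outer end. The tips are about 14 mm wide, so I'll shift a little inward, then push upslope.

{"name": "step_arm", "arguments": {"increments": [[[-1, -7, 0], 0], [[4, -8, 4], 0], [[9, -9, 7], 0], [[14, -10, 11], 0], [[19, -11, 15], 0], [[24, -12, 18], 0], [[29, -13, 22], 0], [[35, -14, 26], 0], [[35, -14, 26], 0], [[35, -16, 26], 0], [[34, -18, 26], 0], [[34, -20, 26], 0], [[34, -20, 26], 0], [[35, -14, 26], 0], [[36, -8, 30], 0], [[36, -8, 70], 0], [[36, -8, 80], 0]]}}

```text
t: 5.45
eef_pos: [0.5793, 0.3338, 0.1426]
orientation: [[-0.981, 0.193, 0.002], [0.193, 0.981, 0.001], [-0.001, 0.002, -1.0]]
ft_force: [1.2, 0.1, -0.3]
finger_gap: 0.0002
grasp_force: 0.0
```

{"name": "step_arm", "arguments": {"increments": [[[-15, -45, 0], 0], [[-30, -85, 0], 0], [[-50, -125, 0], 0], [[-65, -165, 0], 0], [[-78, -205, 0], 0], [[-78, -205, -20], 0], [[-78, -205, -50], 0], [[-78, -205, -70], 0], [[-78, -205, -81], 0], [[-78, -205, -81], 0]]}}

```text
t: 6.45
eef_pos: [0.4991, 0.1275, 0.0578]
orientation: [[-0.981, 0.193, -0.004], [0.193, 0.981, -0.001], [0.004, -0.002, -1.0]]
ft_force: [-0.3, -0.1, 0.2]
finger_gap: -0.0002
grasp_force: 0.0
```

{"name": "step_arm", "arguments": {"increments": [[[5, -1, 4], 0], [[10, -2, 7], 0], [[15, -3, 11], 0], [[20, -4, 15], 0], [[25, -5, 18], 0], [[30, -6, 22], 0], [[36, -7, 26], 0], [[36, -7, 26], 0], [[36, -5, 26], 0], [[37, -3, 26], 0], [[37, -1, 26], 0], [[37, -1, 26], 0], [[36, -7, 26], 0], [[35, -12, 30], 0], [[35, -12, 70], 0], [[35, -12, 110], 0], [[15, 25, 150], 0], [[-10, 65, 190], 0], [[-35, 95, 230], 0], [[-35, 95, 230], 0]]}}

```text
t: 8.45
eef_pos: [0.464, 0.2266, 0.2921]
orientation: [[-0.982, 0.189, 0.002], [0.189, 0.982, 0.004], [-0.001, 0.004, -1.0]]
ft_force: [0.4, 0.3, 0.0]
finger_gap: -0.0002
grasp_force: 0.0
```

```bash
python3 - <<'E'
from h import *
C=cal("wrist");s=status.sense();print(s["t"],s["eef_pos"]);im,dep=vision.get_image("wrist")
for r in vision.tip_of("wrist","panel_handle")[:1]: print(r)
cv2.imwrite("pics/w3.png",im);np.save("w3.npy",dep);np.savez("w3c.npz",*C)
cv2.imwrite("pics/w3v.png",cv2.resize(im[100:400,180:580],None,fx=2,fy=2))
E
```

```text
8.45 [0.46400234 0.22658789 0.29205929]
{'point': [278.9, 335.8], 'confidence': 0.59}
```

View pics/w3v.png

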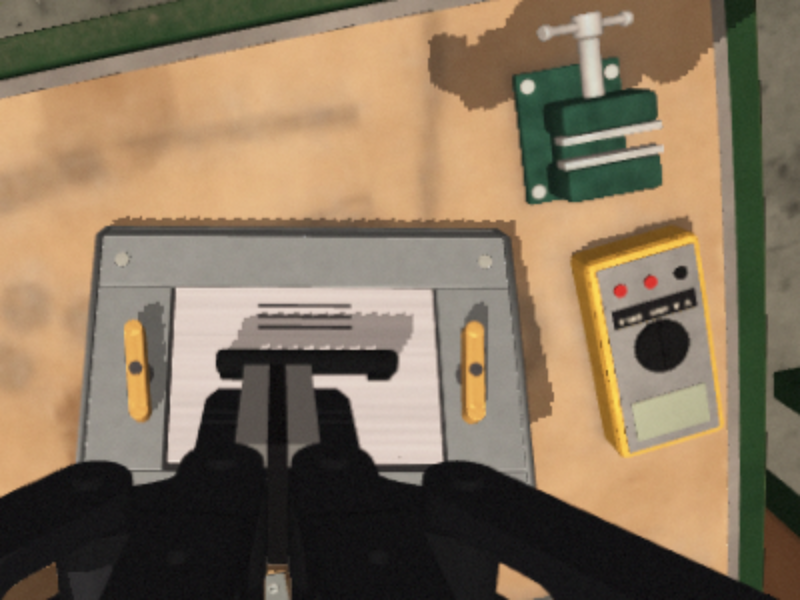

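Both buttons now lie up and down the slope, at crop (135,370) and (475,370), and the panel is still home. Next I'll check the handle model against the picture.

```bash
python3 - <<'E'
from h import *
C=[v for v in np.load("w3c.npz").values()];K,d,R,t=C
y=np.radians(-11);ex=np.array([np.cos(y),np.sin(y),0]);ey=np.array([-np.sin(y),np.cos(y),0]);ez=np.array([0,0,1.])
up=.819*ex+.574*ez;n=-.574*ex+.819*ez;c=np.array([.551,.2265,.0703])
def pr(P):
    p=cv2.projectPoints(np.array(P),cv2.Rodrigues(R)[0],t,K,d)[0][:,0];return ((p-[180,100])*2).round(1)
print("bar top: dn-right,dn-left,up-left",pr([c+26*n*1e-3+a*up*1e-3+b*ey*1e-3 for a,b in[(-6,-45),(-6,45),(6,45)]]))
print("rebate corners dn R, dn L, up R, up L",pr([c+a*up*1e-3+b*ey*1e-3 for a,b in[(-49,-72),(-49,72),(49,-72),(49,72)]]))
print("piv L R",pr([c+.014*n+b*ey*.086 for b in(1,-1)]))
E
```

```text
bar top: dn-right,dn-left,up-left [[214.6 351.3]
 [397.7 351.3]
 [399.  375.3]]
rebate corners dn R, dn L, up R, up L [[170.5 286. ]
 [435.3 286.2]
 [161.8 470.6]
 [448.5 470.1]]
piv L R [[475.1 368.5]
 [134.8 368.6]]
```

The model matches the image within about 1 mm. I'll turn 90° and go above the handle with the hand partly open.

{"name": "step_arm", "arguments": {"increments": [[[7, 0, -10], 0.14], [[14, 0, -25], 0.28], [[21, 0, -40], 0.42], [[28, 0, -55], 0.56], [[35, 1, -70], 0.7], [[42, 1, -85], 0.84], [[49, 1, -100], 0.98], [[56, 2, -115], 1.12], [[63, 2, -130], 1.26], [[70, 2, -142], 1.4], [[75, 2, -152], 1.5], [[75, 2, -152], 1.57], [[75, 2, -152], 1.57], [[75, 2, -152], 1.57], [[75, 2, -152], 1.57]], "hand": 0.38, "newtons": 50}}

```text
t: 10.05
eef_pos: [0.5406, 0.2243, 0.137]
orientation: [[-0.196, -0.981, -0.0], [-0.981, 0.196, -0.0], [0.0, 0.0, -1.0]]
ft_force: [-0.5, -0.3, 0.3]
finger_gap: 0.032
grasp_force: 0.0
```

{"name": "step_arm", "arguments": {"increments": [[[-2, 5, -10], 0], [[-2, 5, -25], 0], [[-2, 5, -40], 0], [[-2, 5, -50], 0], [[-2, 5, -58], 0], [[-2, 5, -58], 0], [[-2, 5, -58], 0]]}}

```text
t: 10.75
eef_pos: [0.5388, 0.2298, 0.0791]
orientation: [[-0.194, -0.981, -0.0], [-0.981, 0.194, -0.0], [0.0, 0.0, -1.0]]
ft_force: [0.4, -0.4, 0.3]
finger_gap: 0.0325
grasp_force: 0.0
```

{"name": "step_arm", "arguments": {"increments": [[[0, 0, 0], 0], [[0, 0, 0], 0], [[0, 0, 0], 0], [[0, 0, 0], 0], [[0, 0, 0], 0], [[0, 0, 0], 0]], "hand": 0, "newtons": 50}}

```text
t: 11.35
eef_pos: [0.5369, 0.2303, 0.0799]
orientation: [[-0.194, -0.981, -0.003], [-0.981, 0.194, -0.0], [0.001, 0.002, -1.0]]
ft_force: [-5.7, 1.7, 6.4]
finger_gap: 0.0124
grasp_force: 48.8
```

```bash
python3 - <<'E'
from h import *
im,dep=vision.get_image("scene");cv2.imwrite("pics/s1.png",cv2.resize(im[130:290,180:400],None,fx=3.5,fy=3.5,interpolation=cv2.INTER_CUBIC))
E
```

```text
(no output)
```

View pics/s1.png

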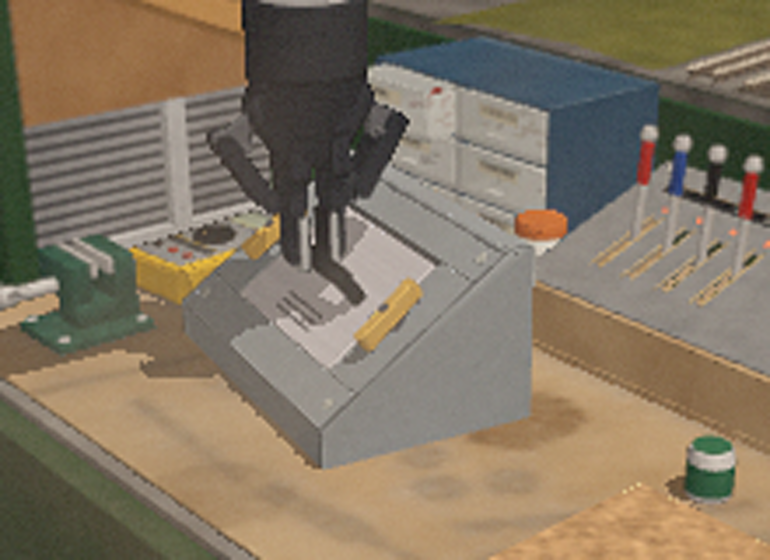

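The gripper holds the handle at (330,270), the panel is in its seat and the button at (390,315) is aside. I'll lift along the face normal.

{"name": "step_arm", "arguments": {"increments": [[[-2, 0, 3], 0], [[-4, 1, 6], 0], [[-7, 1, 10], 0], [[-10, 2, 15], 0], [[-13, 3, 20], 0], [[-17, 3, 25], 0], [[-20, 4, 30], 0], [[-24, 5, 35], 0], [[-28, 5, 41], 0], [[-32, 6, 48], 0], [[-36, 7, 56], 0], [[-40, 8, 65], 0], [[-42, 8, 75], 0], [[-42, 8, 90], 0], [[-42, 8, 90], 0], [[-42, 8, 90], 0]]}}

```text
t: 13.0
eef_pos: [0.497, 0.2379, 0.1698]
orientation: [[-0.194, -0.981, 0.001], [-0.981, 0.194, 0.001], [-0.001, -0.001, -1.0]]
ft_force: [-0.4, -0.3, -1.8]
finger_gap: 0.0123
grasp_force: 48.9
```

```bash
python3 - <<'E'
from h import *
im,dep=vision.get_image("scene");cv2.imwrite("pics/s2.png",cv2.resize(im[90:290,180:400],None,fx=3,fy=3,interpolation=cv2.INTER_CUBIC))
c="top";C=cal(c);im,dep=vision.get_image(c);cv2.imwrite("pics/t2.png",im)
# mat: fit rectangle by hue
hsv=cv2.cvtColor(im,cv2.COLOR_BGR2HSV);m=np.zeros(im.shape[:2],np.uint8)
sub=im[210:295,330:440];print(im[250,385],im[240,370],im[250,320],im[285,400])
E
```

```text
[ 81 120 166] [110 162 223] [104 136 169] [121 134 149]
```

View pics/s2.png

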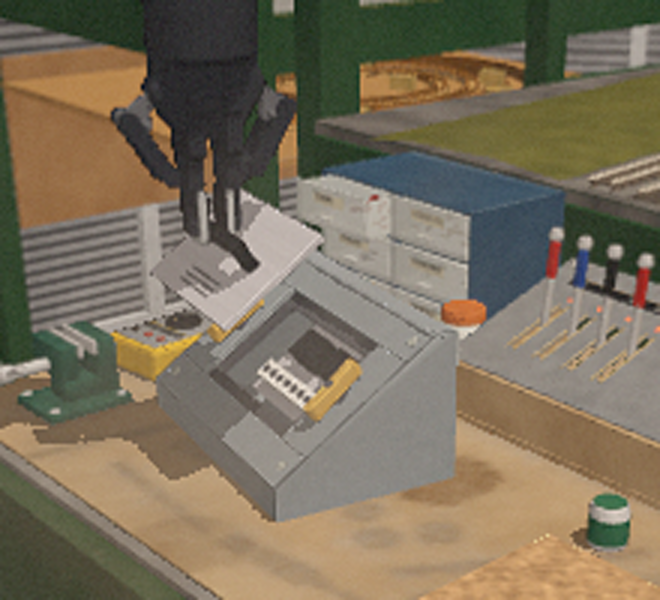

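The panel is out and still tilted about 35°, and both buttons are aside. Next is the mat pose.

```bash
python3 - <<'E'
from h import *
C=cal("top");z=np.array([0,0,1.]);q=.003*z
c=[onplane(C,150+a/2.6,160+b/2.6,z,q) for a,b in [(495,158),(718,150),(501,328),(728,321)]];c=np.array(c)
print(c.round(4),c.mean(0))
for i,j in((0,1),(2,3)):e=c[i]-c[j];print(np.linalg.norm(e),np.degrees(np.arctan2(-e[0],e[1])))
for i,j in((0,2),(1,3)):e=c[i]-c[j];print(np.linalg.norm(e),np.degrees(np.arctan2(e[1],e[0])))
print(status.sense()["qpos"])
E
```

```text
[[ 0.5925 -0.0128  0.003 ]
 [ 0.5993 -0.212   0.003 ]
 [ 0.4423 -0.0166  0.003 ]
 [ 0.4471 -0.2158  0.003 ]] [ 0.52030221 -0.1143178   0.003     ]
0.19933230356804799 1.9676533533197365
0.1992755164162522 1.3635863203000447
0.15017091571070612 1.4467064871612343
0.15227236829197766 1.4283603735776926
[-19.8712206   26.80378464 -13.91117644 117.33135302  10.36698088
  37.04919091 128.13645858]
```

{"name": "step_arm", "arguments": {"increments": [[[0, -5, 10], 0], [[0, -15, 15], 0], [[0, -35, 15], 0], [[0, -60, 15], 0], [[0, -90, 15], 0], [[0, -120, 15], 0.01], [[0, -150, 15], 0.02], [[0, -180, 15], 0.03], [[0, -210, 15], 0.04], [[0, -240, 15], 0.05], [[0, -270, 15], 0.05], [[0, -300, 15], 0.05], [[-1, -325, 10], 0.05], [[-1, -340, 0], 0.05], [[-1, -348, -20], 0.05], [[-1, -348, -45], 0.05], [[-1, -348, -65], 0.05], [[-1, -348, -80], 0.05], [[-1, -348, -80], 0.05], [[-1, -348, -80], 0.05]]}}

```text
t: 15.1
eef_pos: [0.4956, -0.11, 0.0892]
orientation: [[-0.145, -0.989, -0.001], [-0.989, 0.145, 0.0], [-0.0, 0.001, -1.0]]
ft_force: [-1.1, -0.1, -0.8]
finger_gap: 0.0121
grasp_force: 48.9
```

```bash
python3 - <<'E'
from h import *
s=status.sense();print(s["eef_pos"],s["qpos"],s["finger_gap"])
im,dep=vision.get_image("scene");cv2.imwrite("pics/s3.png",cv2.resize(im[180:360,270:510],None,fx=3,fy=3,interpolation=cv2.INTER_CUBIC))
E
```

```text
[ 0.4955659  -0.10996559  0.08915185] [ 15.09418367  31.74690297 -10.29294397 125.37395381  13.3696258
  23.91716931 165.73631275] 0.012129307002988992
```

View pics/s3.png

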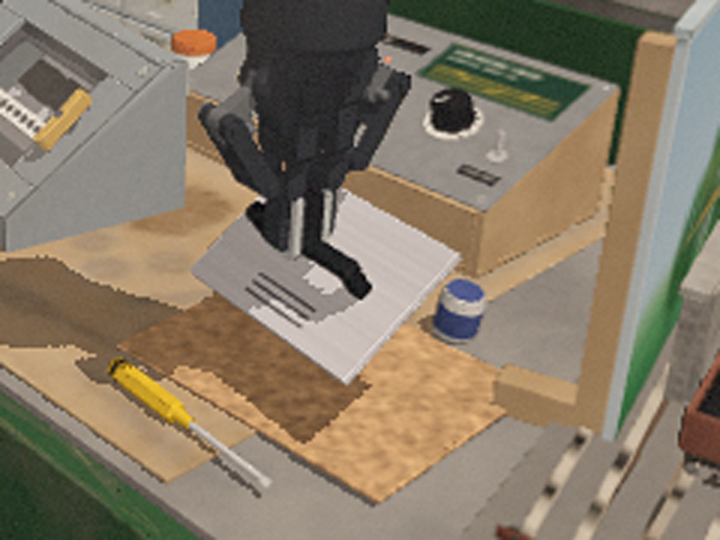

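The panel is over the mat, still tilted with its low edge toward the robot. I'll lower it to contact.

{"name": "step_arm", "arguments": {"increments": [[[0, 0, -10], 0], [[0, 0, -20], 0], [[0, 0, -30], 0], [[0, 0, -36], 0], [[0, 0, -41], 0], [[0, 0, -44], 0], [[0, 0, -46], 0], [[0, 0, -46], 0]], "newtons": 30}}

```text
t: 15.95
eef_pos: [0.4976, -0.1104, 0.0443]
orientation: [[-0.145, -0.989, 0.003], [-0.989, 0.145, -0.001], [0.0, -0.003, -1.0]]
ft_force: [0.5, 0.6, 8.5]
finger_gap: 0.0124
grasp_force: 48.7
```

{"name": "step_arm", "arguments": {"increments": [[[2, 0, -1], 0], [[4, -1, -2], 0], [[6, -1, -4], 0], [[8, -1, -5], 0], [[10, -1, -7], 0], [[13, -2, -9], 0], [[15, -2, -11], 0], [[15, -2, -11], 0]], "hand": 0, "newtons": 20}}

```text
t: 16.75
eef_pos: [0.5111, -0.1124, 0.0319]
orientation: [[-0.145, -0.989, 0.0], [-0.989, 0.145, 0.0], [-0.0, -0.0, -1.0]]
ft_force: [-0.7, -1.0, 0.4]
finger_gap: 0.0121
grasp_force: 30.4
```

{"name": "step_arm", "arguments": {"increments": [[[2, 0, -2], 0], [[4, 0, -4], 0], [[6, -1, -6], 0], [[8, -1, -8], 0], [[9, -1, -10], 0], [[9, -1, -12], 0], [[9, -1, -12], 0]], "hand": 0, "newtons": 20}}

```text
t: 17.45
eef_pos: [0.5202, -0.1133, 0.0211]
orientation: [[-0.145, -0.989, 0.001], [-0.989, 0.145, -0.0], [0.0, -0.001, -1.0]]
ft_force: [-2.2, 0.0, 7.2]
finger_gap: 0.0112
grasp_force: 20.7
```

```bash
python3 - <<'E'
from h import *
im,dep=vision.get_image("scene");cv2.imwrite("pics/s4.png",cv2.resize(im[200:360,290:490],None,fx=3.5,fy=3.5,interpolation=cv2.INTER_CUBIC))
E
```

```text
(no output)
```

View pics/s4.png

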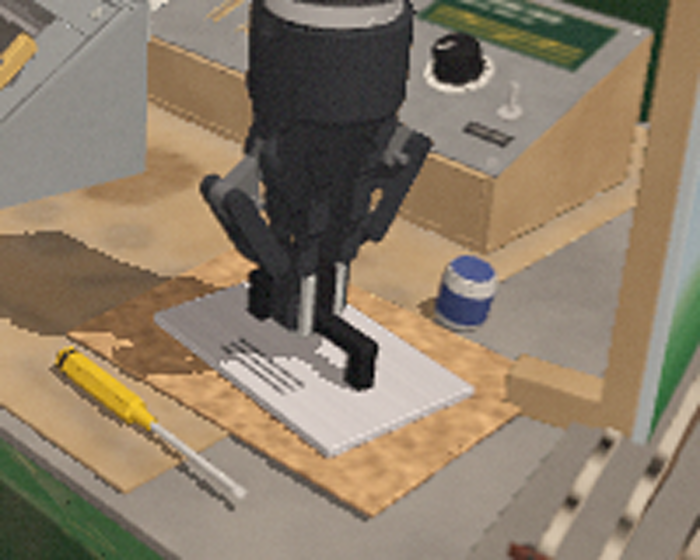

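The panel looks nearly flat on the mat, with mat visible around all the corners in view. I'll press a little more, then release slightly.

{"name": "step_arm", "arguments": {"increments": [[[0, 0, -2], 0], [[0, 0, -3], 0], [[0, 0, -3], 0]]}}

```text
t: 17.8
eef_pos: [0.5202, -0.1133, 0.0205]
orientation: [[-0.145, -0.989, 0.001], [-0.989, 0.145, -0.001], [0.001, -0.002, -1.0]]
ft_force: [-5.7, 0.6, 31.2]
finger_gap: 0.0114
grasp_force: 23.8
```

{"name": "step_arm", "arguments": {"increments": [[[0, 0, 0], 0], [[0, 0, 0], 0], [[0, 0, 0], 0], [[0, 0, 0], 0]], "hand": 0.3}}

```text
t: 18.2
eef_pos: [0.5197, -0.1131, 0.0169]
orientation: [[-0.145, -0.989, -0.0], [-0.989, 0.145, 0.0], [-0.0, 0.0, -1.0]]
ft_force: [0.0, -0.9, -0.2]
finger_gap: 0.0255
grasp_force: 0.0
```

{"name": "step_arm", "arguments": {"increments": [[[0, 0, 10], 0], [[0, 0, 30], 0], [[0, 0, 60], 0], [[0, 0, 100], 0], [[0, 0, 150], 0], [[0, 20, 200], 0], [[0, 60, 230], 0], [[0, 110, 230], 0], [[0, 110, 230], 0], [[0, 110, 230], 0]]}}

```text
t: 19.2
eef_pos: [0.5193, -0.0014, 0.2479]
orientation: [[-0.141, -0.99, 0.001], [-0.99, 0.141, 0.0], [-0.0, -0.0, -1.0]]
ft_force: [-0.5, -0.8, -1.7]
finger_gap: 0.026
grasp_force: 0.0
```

```bash
python3 - <<'E'
from h import *
C=cal("wrist");im,dep=vision.get_image("wrist");cv2.imwrite("pics/w5.png",im);np.save("w5.npy",dep);np.savez("w5c.npz",*C)
E
```

```text
(no output)
```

View pics/w5.png

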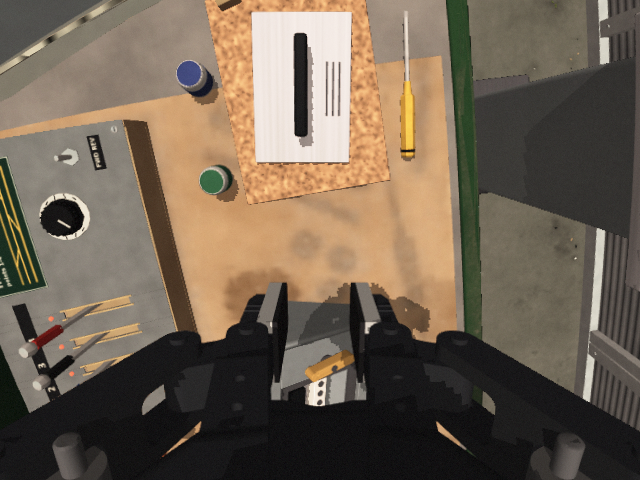

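The panel lies flat inside the mat, with corners at about (253,12), (352,12), (350,162) and (256,162). The pots and screwdriver are in place, the buttons are aside and the arm is clear.

```bash
python3 -c "
from station import order
print(order.finish_job())"
```

```text
the job is handed in; nothing more can be done
None
```

I turned both buttons aside, lifted the panel out by its handle and laid it flat on the mat, handle up, with the pots and screwdriver untouched. I handed the job in at about 19 s of the 67 s allowed; no verdict was returned.

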